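# Stand the fallen bookend back against the books

### The job

The wooden bookend has fallen over on its back: push its raised foot away from the books until it tips back up and stands on its foot, then push it along the desk until its back is snug and square against the end of the row of books, about in the middle of the book. Only push with the fingers, never pick the bookend up; leave the books standing in their place and do not disturb the pen cup, paperweight and mouse. Finish clear of everything.

Things in the scene. Friction and masses are not known exactly. Their poses are not given: they have to be found in the camera images.
- bookend: Loose L-shaped wooden bookend, 100 mm wide along own x, 0.3-0.55 kg: a back plate along own y and a foot along own z meet at the heel edge. Origin: middle of the heel edge. It starts on its back: own y level, towards the books (within 0.2 rad), own z up. Standing: own y up, own z level, away from the books. Slides at 2 to 6 N; a push high up on it when standing tips it.
- bookend_foot (a point): Middle of the end of the bookend's foot, on the sole: 110 mm from the heel along own z. The foot is 16 mm thick (own y 0 to 16 mm; sole at y = 0). At the start the foot stands straight up, inner face towards the books; pushed away from the books at about 85 mm height, it turns about the heel, which stays put, and after about 45 degrees falls onto its sole by itself.
- bookend_plate (a point): Middle of the free end of the bookend's back plate, on its back: 146 mm from the heel along own y. The plate is 8 mm thick (own z 0 to 8 mm); its back (z = 0) lies on the desk at the start, the free end 30 to 80 mm from the books, and must finally face and meet the nearest book.
- book1: Book nearest to the bookend, standing upright, 30 mm thick along its own y, 150 mm deep along its own x, 200 mm high. Origin: centre of its underside; own z up, own y points along the row away from the bookend, so the face that the bookend must meet is the plane y = -15 mm. Loose, 0.45 kg.
- book2: Middle book, upright behind book1, 32 x 150 x 190 mm, origin at the centre of its underside, axes as book1. Loose.
- book3: Last book, between book2 and the file, 40 x 150 x 210 mm, origin at the centre of its underside, axes as book1. Loose.
- filebox: Black magazine file standing on the desk at the far end of the row, fixed: 90 mm along its own y (the row), 200 mm along x, 240 mm high. Origin: centre of its underside; axes as book1. It backs the row so that a push on book1 does not shift the books.
- pencup: Bystander: empty terracotta-coloured pen cup, 76 mm across, 80 mm high, loose; origin at the centre of its underside.
- paperweight: Bystander: round amber glass paperweight, 68 mm across, 53 mm high, loose; origin at the centre of its underside.
- mouse: Bystander: black computer mouse, 105 x 62 x 33 mm, loose; origin at the centre of its underside.
Things that resemble listed ones, but are neither listed nor needed, are in the scene too. Leave any purple look-alike of the book3 alone.

How it is judged:
By the outcome, as a careful person would: the job done as asked, in the order asked, and still so for the second after the job is handed in, with the robot touching nothing.
It also fails if it takes over 59 s, if anything falls off the work surface, if the arm or the gripper's body presses on something with over 40 N, if the wrist force passes 120 N, or if a joint passes its speed limit or range.

### The arm

A 7-joint arm with a two-finger parallel gripper is mounted at the origin on the work surface. World frame = base frame: x ahead of the robot, y to its left, z up, the work surface at z = 0. Lengths are in m, angles in degrees, forces in N, time in s.
With the tool pointing down it reaches from about 0.35 to 0.775 m from the base axis. Payload 3.1 kg.
Tool frame: the origin (TCP) lies between the finger pads; the fingertips stand env.nose_length ahead of it and the grasp point (between the pads) lies 2 mm behind it (env.nose_length is the distance from the TCP to the fingertips, in m); z points along the fingers, y is the line along which they close (so a half turn about z gives the same grasp; the last joint's range is limited). The gripper opens to 85 mm and grips with 20 to 120 N. Pads are 22 mm wide; open, the fingers measure 114 mm over their backs; the gripper's body (76 mm by 85 mm) begins 54 mm behind the grasp point. The pads swing forward as they close: fully open they stand 13 mm farther back than shut.
Start: joints at [69.803, 17.813, 0.802, 86.603, -0.252, 75.585, -1.558], TCP at [0.168, -0.524, 0.248] pointing down, gripper open.
Joint ranges: [-154.91, 154.91], [-16.99, 109.72], [-72.82, 74.43], [7.12, 147.25], [-82.49, 262.49], [11.32, 116.49], [-174.64, 174.64]. Speed limits (degrees/s): [159.86, 159.86, 180, 180, 180, 180, 180].

### API

Orientations are given as a 3x3 rotation matrix whose columns are the frame's x, y, z axes.
In Python, from bench import sensors, optics, workorder, env gives the robot as it stands.
- The arm moves only by the tool arm_command, never from a script. Its argument "increments" is a list of rows, each a list of 7 numbers: the finger opening in mm, from 0 to 85.4, then the shift along the tool's x, y, z in mm, then the turn, a rotation vector about the tool's x, y, z in degrees. In form: [[jaw, dx, dy, dz, rx, ry, rz], ...]. A call has 1 to 8 rows; each row shifts and turns the commanded pose from where the row before left it, along the tool's axes as they then stand; what a row does not reach is not made up. A row lasts 1/8 s, in which the tool goes at most 62.5 mm and 10.7 degrees, less where a joint would pass 70% of its speed; a pose out of reach is approached as far as the arm can. A call is refused whole if a number of a shift passes 62.5 or a number of a turn 10.7, either way. A call with a gripper value outside its range is refused whole. The fingers move at their own pace and stop on an object; the grip force is fixed at half the most. Time passes only in rows, so rows that do not move let the fingers close. It gives the time, the measured TCP pose, the force, the opening and the grip force at its end, in the units of the state.
- sensors.state(): the state, without advancing time (a new reading comes with each control period).
- optics.snapshot(name): name is "scene" or "top"; returns a dict with "img" (420x560x3 uint8, red, green, blue), "vertical_fov" (degrees; the focal length in pixels is half the picture's height over the tangent of half this angle, whatever the lens; pixels are square), "cx", "cy" (the principal point, pixels), "pose" (4x4, takes a point from camera to world coordinates). Camera axes: x right, y up, looking along -z (the intrinsics and any distortion apply to the point x, -y, -z); pixel columns grow to the right and rows downward; lengths in m; the calibration is good to about 2 mm. A picture is of the moment at which its call begins. There is no depth.
- workorder.close_job(): hands the job in; it is judged then, once.
The state is a dict: "time_s": time; "qpos": joint angles; "dq": joint speeds; "effort": joint torques, N m; "tool_pos": TCP position; "ee_rot": TCP orientation; "contact_force": force on the tool from outside, world axes, zero at the start; "wrist_torque": the same for the moment, N m; "opening": opening from 0.0 (shut) to 1.0 (fully open); "grasp_force": force on a finger pad.
Only numpy, scipy, OpenCV 4.12 (cv2) and the standard library are available. Lean on these libraries where they do the work, as an engineer would, in place of code of your own. Each camera call takes 0.05 s, during which the arm holds its last target. There are 200 camera calls.

## Working session

There is one attempt and no reset: what is moved stays moved. The work goes in short steps, Python scripts to look and compute and a tool call to move; the robot and the scene stay as the last step left them, time stands still between calls to the robot, and variables do not carry over. Pictures are saved under pics/ and viewed, at most 10 in all, crops included, and the job is handed in when it is done.

Besides the shell and the picture viewer there is one more tool, called after "Call:" by a JSON object that holds its "method" and its "body", one argument or row to a line. arm_command: Moves the arm, as the interface text tells. Its arguments: {"type":"object","properties":{"increments":{"type":"array","items":{"type":"array","items":{"type":"number"}}}},"required":["increments"]}

```bash
mkdir -p pics; ls; python3 - <<'E'
from bench import sensors, optics, workorder, env
import cv2,numpy as np
s=sensors.state();print(s['time_s'],s['tool_pos'],s['ee_rot'],env.nose_length,s['contact_force'],s['opening'])
print([a for a in dir(env) if a[0]!='_'])
for n in ('scene','top'):
    d=optics.snapshot(n);cv2.imwrite(f'pics/{n}0.png',d['img'][:,:,::-1])
    print(n,{k:v for k,v in d.items() if k!='img'})
E
```

```text
pics
0.0 [ 0.1680151  -0.5229649   0.24720756] [[ 9.52051119e-01  3.05937863e-01 -8.31444383e-04]
 [ 3.05938976e-01 -9.52048446e-01  2.25813451e-03]
 [-1.00726485e-04 -2.40423073e-03 -9.99997105e-01]] 0.017 [-0.66482008  1.53554142 -0.52978424] 1.0022176650463883
['IKError', 'nose_length']
scene {'vertical_fov': 49.61117295954556, 'cx': 275.05253641528117, 'cy': 205.34810589348413, 'pose': array([[ 0.83617297, -0.51913272,  0.17696322,  0.74698565],
       [ 0.54837673,  0.78550866, -0.28680848, -0.30271929],
       [ 0.00988553,  0.33686401,  0.94150142,  1.15528987],
       [ 0.        ,  0.        ,  0.        ,  1.        ]])}
top {'vertical_fov': 50.53109428145264, 'cx': 283.12190858975833, 'cy': 204.50121408113174, 'pose': array([[ 0.00635399,  0.99165761, -0.12874322,  0.42725163],
       [-0.99995262,  0.00535141, -0.00813186,  0.01283746],
       [-0.00737507,  0.12878879,  0.99164462,  1.12382719],
       [ 0.        ,  0.        ,  0.        ,  1.        ]])}
```

View pics/scene0.png

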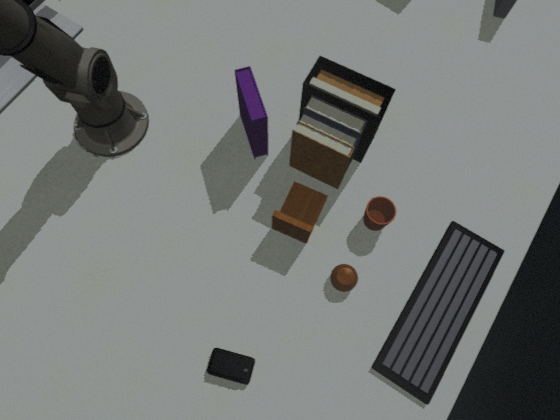

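View pics/top0.png

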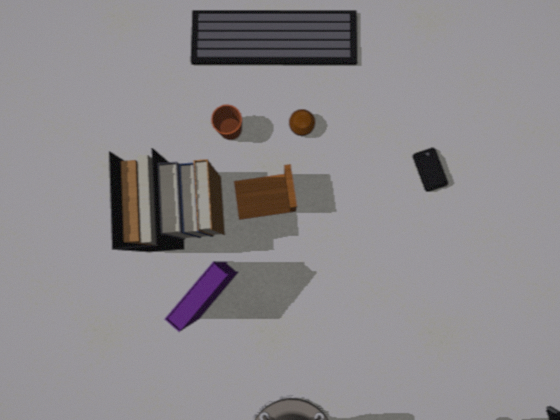

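The scene shows the book row and the bookend on its back (top view: plate at columns 235-297, rows 165-218, foot at column ~290). The cup (228,121) and paperweight (302,122) lie on the +x side, and the purple look-alike (200,297) on the -x side. I'll zoom in for the corners.

```bash
cat > h.py <<'E'
import numpy as np,cv2
from bench import sensors, optics
def snap(n):return optics.snapshot(n)
def ray(d,u,v):
    f=210/np.tan(np.radians(d['vertical_fov']/2)); P=d['pose']
    return P[:3,3],P[:3,:3]@np.array([(u-d['cx'])/f,-(v-d['cy'])/f,-1])
def pt(d,u,v,z):
    o,r=ray(d,u,v); return o+r*(z-o[2])/r[2]
def crop(d,x0,y0,w,h,k,name):
    i=d['img'][y0:y0+h,x0:x0+w,::-1].astype(float)
    i=np.clip(i*1.5,0,255).astype(np.uint8)
    cv2.imwrite(name,cv2.resize(i,None,fx=k,fy=k,interpolation=cv2.INTER_CUBIC))
E
python3 - <<'E'
from h import *
t=snap('top');s=snap('scene')
a=t['img'][150:250,150:310,::-1];b=s['img'][100:250,230:390,::-1]
crop(t,150,145,160,110,5,'pics/t1.png');crop(s,255,110,150,140,4,'pics/s1.png')
E
```

```text
(no output)
```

View pics/t1.png

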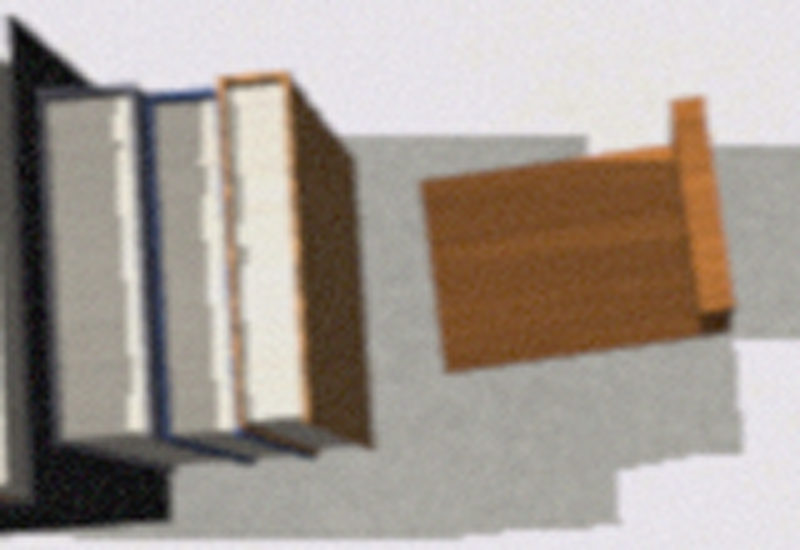

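View pics/s1.png

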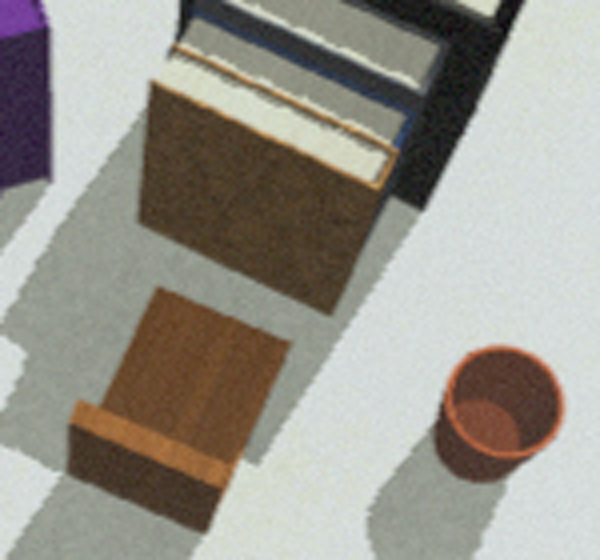

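The zooms show book1's near face (top crop: bottom edge (352,157)-(371,447)), the plate's free end at (422,182)-(446,372) and the foot end at (670..705,97)-(699..734,308).

```bash
python3 - <<'E'
from h import *
np.set_printoptions(precision=4,suppress=True)
t=snap('top');s=snap('scene')
T=lambda x,y,z:pt(t,150+x/5-.4,145+y/5-.4,z)
S=lambda x,y,z:pt(s,255+x/4-.4,110+y/4-.4,z)
def sh(n,*p):
    p=[q[:2] for q in p]; print(n,*p,'mid',(p[0]+p[1])/2,'ang',np.degrees(np.arctan2(*(p[0]-p[1])[::-1])),'len',np.linalg.norm(p[0]-p[1]))
sh('bookT bot',T(352,157,0),T(371,447,0));sh('bookT top',T(288,75,.2),T(306,415,.2))
sh('bookS bot',S(332,314,0),S(140,222,0));sh('bookS top',S(380,187,.2),S(150,82,.2))
sh('plateT',T(422,182,.008),T(446,372,.008));sh('plateS',S(290,342,.008),S(158,288,.008))
sh('footT sole',T(705,97,.11),T(734,308,.11));sh('footT inner',T(670,100,.11),T(699,314,.11))
sh('heelS',S(207,532,0),S(68,474,0));sh('footS inner',S(236,460,.11),S(80,402,.11))
for n,(u,v),z in (('cup',(228,118),.08),('pw',(302,122),.03),('mouse',(431,170),.03)):print(n,pt(t,u,v,z))
for u,v in((214,262),(237,270),(178,331)):print('purple',pt(t,u,v,.2))
E
```

```text
bookT bot [0.6462 0.1848] [0.4972 0.1715] mid [0.5717 0.1782] ang 5.0963586069746 len 0.14960922123402032
bookT top [0.6425 0.1823] [0.4979 0.1707] mid [0.5702 0.1765] ang 4.58915507465556 len 0.14508884094898758
bookS bot [0.6454 0.1858] [0.4983 0.1713] mid [0.5718 0.1786] ang 5.611953224653906 len 0.14778572918720426
bookS top [0.6457 0.1852] [0.4971 0.1693] mid [0.5714 0.1773] ang 6.097902756285804 len 0.1494675710555713
plateT [0.6318 0.1476] [0.5347 0.1335] mid [0.5833 0.1405] ang 8.261477484634677 len 0.09818403685279273
plateS [0.6327 0.1491] [0.537  0.1332] mid [0.5849 0.1411] ang 9.450418453503454 len 0.09707797327989458
footT sole [0.6539 0.0044] [ 0.5551 -0.0094] mid [ 0.6045 -0.0025] ang 7.910567526980823 len 0.0997622919637496
footT inner [0.6524 0.0206] [0.5522 0.0067] mid [0.6023 0.0137] ang 7.920556093993275 len 0.1011414380351755
heelS [0.6554 0.0077] [ 0.5574 -0.0094] mid [ 0.6064 -0.0009] ang 9.897548965119608 len 0.0994905244306146
footS inner [0.655  0.0257] [0.5563 0.0048] mid [0.6057 0.0153] ang 11.955927198601557 len 0.10086227729492159
cup [0.7739 0.1567 0.08  ]
pw [ 0.7808 -0.0248  0.03  ]
mouse [ 0.6582 -0.347   0.03  ]
purple [0.4269 0.1622 0.2   ]
purple [0.4109 0.1144 0.2   ]
purple [0.288  0.2314 0.2   ]
```

Call:
{"method": "arm_command", "body": {
  "increments": [
    [0, 0, 0, 0, 0, 0, -10.1],
    [0, 0, 0, 0, 0, 0, -10.1],
    [0, 0, 0, 0, 0, 0, -10.1],
    [0, 0, 0, 0, 0, 0, -10.1],
    [0, 0, 0, 0, 0, 0, -10.1],
    [0, 0, 0, 0, 0, 0, -10.1],
    [0, 0, 0, 0, 0, 0, -10.1],
    [0, 0, 0, 0, 0, 0, -10.0]
  ]
}}

```text
time_s: 1.3
tool_pos: [0.1682, -0.5236, 0.2482]
ee_rot: [[-0.154, 0.988, -0.0], [0.988, 0.154, 0.0], [0.0, -0.0, -1.0]]
contact_force: [1.2, 0.5, 0.9]
opening: 0.002
grasp_force: 0.0
```

Call:
{"method": "arm_command", "body": {
  "increments": [
    [0, 36.2, 36.5, 0, 0, 0, 0],
    [0, 36.2, 36.5, 0, 0, 0, 0],
    [0, 36.2, 36.5, 0, 0, 0, 0],
    [0, 36.2, 36.5, 0, 0, 0, 0],
    [0, 36.2, 36.5, 0, 0, 0, 0],
    [0, 36.2, 36.5, 0, 0, 0, 0],
    [0, 36.2, 36.5, 0, 0, 0, 0]
  ]
}}

```text
time_s: 2.17
tool_pos: [0.3842, -0.2339, 0.2485]
ee_rot: [[-0.148, 0.989, 0.0], [0.989, 0.148, -0.001], [-0.001, 0.0, -1.0]]
contact_force: [0.7, -0.6, 0.7]
opening: 0.0
grasp_force: 0.0
```

Call:
{"method": "arm_command", "body": {
  "increments": [
    [0, 36.2, 36.5, 0, 0, 0, 0],
    [0, 36.2, 36.5, 0, 0, 0, 0],
    [0, 36.2, 36.5, 0, 0, 0, 0],
    [0, 36.2, 36.5, 0, 0, 0, 0],
    [0, 36.2, 36.5, 0, 0, 0, 0],
    [0, 36.2, 36.5, 0, 0, 0, 0],
    [0, 36.2, 36.5, 0, 0, 0, 0],
    [0, 0, 0, 0, 0, 0, 0]
  ]
}}

```text
time_s: 3.18
tool_pos: [0.5991, 0.0592, 0.2475]
ee_rot: [[-0.156, 0.988, -0.001], [0.988, 0.156, 0.005], [0.005, 0.0, -1.0]]
contact_force: [-0.6, -0.8, -0.1]
opening: -0.001
grasp_force: 0.0
```

Call:
{"method": "arm_command", "body": {
  "increments": [
    [0, 0, 0, 48, 0, 0, 0],
    [0, 0, 0, 48, 0, 0, 0],
    [0, 0, 0, 48, 0, 0, 0],
    [0, 0, 0, 0, 0, 0, 0]
  ]
}}

```text
time_s: 3.68
tool_pos: [0.5947, 0.0506, 0.1002]
ee_rot: [[-0.147, 0.989, -0.01], [0.989, 0.147, -0.003], [-0.001, -0.01, -1.0]]
contact_force: [-0.2, -0.1, -0.1]
opening: 0.001
grasp_force: 0.0
```

```bash
python3 - <<'E'
from h import *
t=snap('top');s=snap('scene');print(sensors.state()['tool_pos'],sensors.state()['contact_force'])
f=lambda d,x,y:cv2.resize(np.clip(d['img'][y:y+150,x:x+150,::-1]*1.5,0,255).astype(np.uint8),(400,400))
cv2.imwrite('pics/c2.png',np.hstack([f(t,180,130),f(s,230,120)]))
E
```

```text
[0.59922671 0.05253503 0.10551287] [ 1.52719317 -0.40804828 -0.19670038]
```

View pics/c2.png

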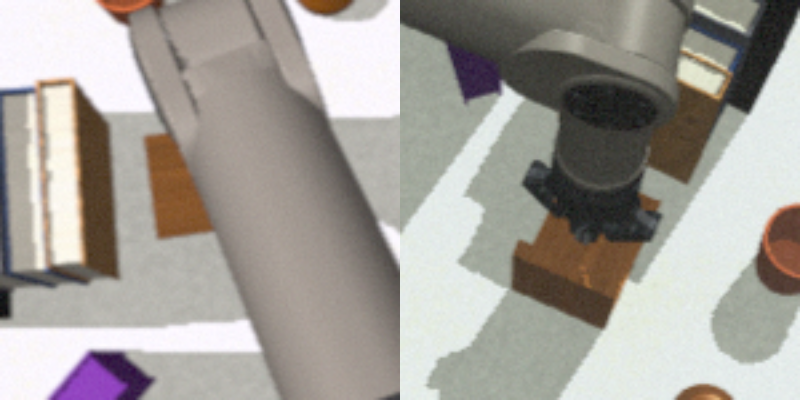

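The fingers are between the foot and the books, centred on the foot and behind it. Now push.

Call:
{"method": "arm_command", "body": {
  "increments": [
    [0, -10, 0, 4, 0, 0, 0],
    [0, -10, 0, 0, 0, 0, 0],
    [0, -10, 0, 0, 0, 0, 0],
    [0, -10, 0, 0, 0, 0, 0],
    [0, -10, 0, 0, 0, 0, 0],
    [0, -10, 0, 0, 0, 0, 0],
    [0, -10, 0, 0, 0, 0, 0]
  ]
}}

```text
time_s: 4.65
tool_pos: [0.6087, -0.017, 0.0999]
ee_rot: [[-0.148, 0.989, -0.001], [0.989, 0.148, -0.0], [-0.0, -0.001, -1.0]]
contact_force: [-0.3, -0.3, -0.2]
opening: -0.002
grasp_force: 0.2
```

Call:
{"method": "arm_command", "body": {
  "increments": [
    [0, -10, 0, 0, 0, 0, 0],
    [0, -10, 0, 0, 0, 0, 0],
    [0, -10, 0, 0, 0, 0, 0],
    [0, -10, 0, 0, 0, 0, 0],
    [0, -10, 0, 0, 0, 0, 0],
    [0, -10, 0, 0, 0, 0, 0],
    [0, 0, 0, 0, 0, 0, 0]
  ]
}}

```text
time_s: 5.52
tool_pos: [0.6179, -0.0771, 0.1002]
ee_rot: [[-0.146, 0.989, -0.0], [0.989, 0.146, -0.001], [-0.001, -0.0, -1.0]]
contact_force: [-0.5, 0.8, -0.0]
opening: 0.001
grasp_force: 0.0
```

```bash
python3 - <<'E'
from h import *
t=snap('top');s=snap('scene');print(sensors.state()['tool_pos'],sensors.state()['contact_force'])
f=lambda d,x,y:cv2.resize(np.clip(d['img'][y:y+150,x:x+150,::-1]*1.5,0,255).astype(np.uint8),(400,400))
cv2.imwrite('pics/c3.png',np.hstack([f(t,180,130),f(s,230,150)]))
E
```

```text
[ 0.61779513 -0.07505021  0.10028237] [ 0.07651004  0.58062587 -0.63555797]
```

View pics/c3.png

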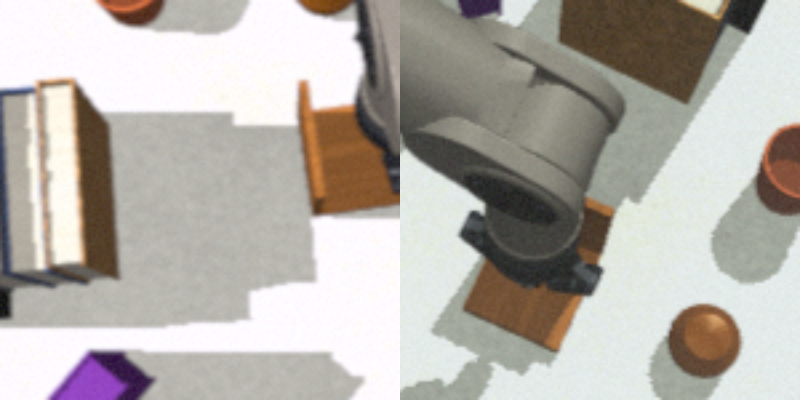

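The bookend now stands on its foot. I'll move clear past the foot end, then measure.

Call:
{"method": "arm_command", "body": {
  "increments": [
    [50, -30, 0, 0, 0, 0, 0],
    [50, -30, 0, 0, 0, 0, 0],
    [50, -30, 0, 0, 0, 0, 0],
    [50, 0, 0, 30, 0, 0, 0],
    [50, 0, 0, 30, 0, 0, 0],
    [50, 0, 0, 16, 0, 0, 0],
    [50, 0, 0, 0, 0, 0, 0]
  ]
}}

```text
time_s: 6.5
tool_pos: [0.6302, -0.1636, 0.023]
ee_rot: [[-0.149, 0.989, -0.003], [0.989, 0.149, 0.001], [0.001, -0.003, -1.0]]
contact_force: [-0.2, -0.0, 1.1]
opening: 0.588
grasp_force: 0.0
```

```bash
python3 - <<'E'
from h import *
np.set_printoptions(precision=4,suppress=True)
t=snap('top');s=snap('scene');print(sensors.state()['tool_pos'],sensors.state()['contact_force'])
f=lambda d,x,y:cv2.resize(np.clip(d['img'][y:y+100,x:x+100,::-1]*1.5,0,255).astype(np.uint8),(400,400))
cv2.imwrite('pics/c4.png',np.hstack([f(t,270,135),f(s,230,180)]))
E
```

```text
[ 0.6321 -0.164   0.0254] [ 0.8804 -0.0559  0.7153]
```

View pics/c4.png

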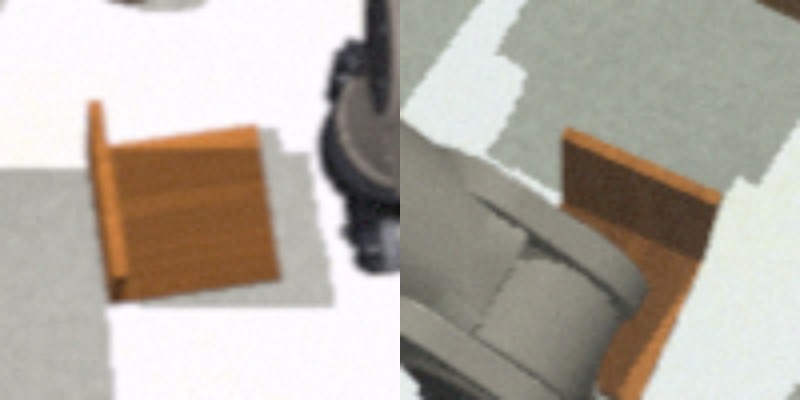

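The bookend stands in the open: foot end edge at crop (258,127)-(280,280), plate top back edge at (88,101)-(112,278). I'll convert these and compute the push.

```bash
python3 - <<'E'
from h import *
np.set_printoptions(precision=4,suppress=True)
t=snap('top')
T=lambda x,y,z:pt(t,270+x/4-.4,135+y/4-.4,z)[:2]
for n,a,b in(('footend',T(258,127,.016),T(280,280,.016)),('platetop',T(88,101,.146),T(112,278,.146))):
    print(n,a,b,(a+b)/2,np.degrees(np.arctan2(*(a-b)[::-1])),np.linalg.norm(a-b))
E
```

```text
footend [ 0.6694 -0.1068] [ 0.5716 -0.1197] [ 0.6205 -0.1133] 7.552194313651826 0.09863327634777255
platetop [0.6554 0.0025] [ 0.5553 -0.0112] [ 0.6053 -0.0044] 7.782990144483679 0.10104874187235124
```

Call:
{"method": "arm_command", "body": {
  "increments": [
    [50, 0, -4, 4, 0, 0, 0],
    [50, 0, 0, 0, 0, 0, 0],
    [50, 0, 0, 0, 0, 0, 0]
  ]
}}

```text
time_s: 7.02
tool_pos: [0.6272, -0.1652, 0.0205]
ee_rot: [[-0.148, 0.989, 0.0], [0.989, 0.148, -0.0], [-0.0, 0.0, -1.0]]
contact_force: [0.4, 0.8, 0.1]
opening: 0.585
grasp_force: 0.0
```

Call:
{"method": "arm_command", "body": {
  "increments": [
    [50, 0, 0, 4, 0, 0, 0],
    [50, 0, 0, 0, 0, 0, 0],
    [50, 0, 0, 0, 0, 0, 0]
  ]
}}

```text
time_s: 7.4
tool_pos: [0.6272, -0.1649, 0.0161]
ee_rot: [[-0.148, 0.989, -0.0], [0.989, 0.148, 0.0], [0.0, -0.0, -1.0]]
contact_force: [-1.2, 0.4, -0.1]
opening: 0.584
grasp_force: 0.0
```

Call:
{"method": "arm_command", "body": {
  "increments": [
    [50, 12, 0, -1, 0, 0, 0],
    [50, 12, 0, 0, 0, 0, 0],
    [50, 8, 0, 0, 0, 0, 0],
    [50, 8, 0, 0, 0, 0, 0],
    [50, 8, -0.5, 0, 0, 0, 0.3],
    [50, 10, -0.5, 0, 0, 0, 0.3],
    [50, 10, -0.5, 0, 0, 0, 0.3],
    [50, 10, -0.5, 0, 0, 0, 0.3]
  ]
}}

```text
time_s: 8.4
tool_pos: [0.6139, -0.0877, 0.0174]
ee_rot: [[-0.127, 0.992, 0.0], [0.992, 0.127, -0.0], [-0.0, 0.0, -1.0]]
contact_force: [0.6, -2.2, 0.6]
opening: 0.588
grasp_force: 1.2
```

Call:
{"method": "arm_command", "body": {
  "increments": [
    [50, 10, -0.5, 0, 0, 0, 0.3],
    [50, 10, -0.5, 0, 0, 0, 0.3],
    [50, 10, -0.5, 0, 0, 0, 0.3],
    [50, 10, -0.5, 0, 0, 0, 0.3],
    [50, 10, -0.5, 0, 0, 0, 0.3],
    [50, 10, -0.5, 0, 0, 0, 0.3],
    [50, 10, -0.5, 0, 0, 0, 0.1],
    [50, 10, 0, 0, 0, 0, 0]
  ]
}}

```text
time_s: 9.4
tool_pos: [0.6016, -0.0085, 0.0173]
ee_rot: [[-0.094, 0.996, -0.0], [0.996, 0.094, -0.0], [-0.0, -0.0, -1.0]]
contact_force: [0.6, -2.8, 1.4]
opening: 0.584
grasp_force: 1.6
```

```bash
python3 - <<'E'
from h import *
np.set_printoptions(precision=4,suppress=True)
t=snap('top');s=snap('scene');print(sensors.state()['tool_pos'],sensors.state()['contact_force'])
f=lambda d,x,y:cv2.resize(np.clip(d['img'][y:y+100,x:x+100,::-1]*1.5,0,255).astype(np.uint8),(400,400))
cv2.imwrite('pics/c5.png',np.hstack([f(t,190,140),f(s,250,140)]))
E
```

```text
[ 0.6013 -0.0057  0.0173] [-0.21    0.7167  0.6082]
```

View pics/c5.png

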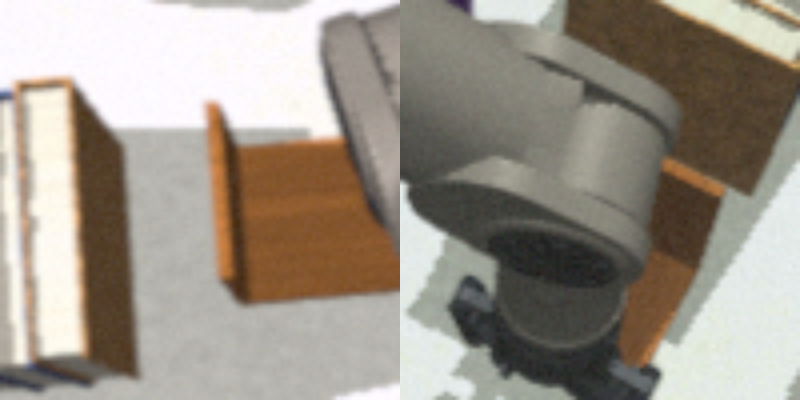

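Mid-push: plate top back edge at crop (205,102)-(220,278), near book1 and almost parallel. Heel corner at (243,303).

```bash
python3 - <<'E'
from h import *
np.set_printoptions(precision=4,suppress=True)
t=snap('top')
T=lambda x,y,z:pt(t,190+x/4-.4,140+y/4-.4,z)[:2]
for n,a,b in(('book bot',T(124,145,0),T(137,378,0)),('book top',T(71,80,.2),T(87,354,.2)),('platetop',T(205,102,.146),T(219,279,.146))):
    print(n,a,b,(a+b)/2,np.degrees(np.arctan2(*(a-b)[::-1])),np.linalg.norm(a-b))
E
```

```text
book bot [0.6466 0.1833] [0.4969 0.1714] [0.5717 0.1773] 4.541250474860631 0.15014079145726436
book top [0.6425 0.182 ] [0.4968 0.1695] [0.5697 0.1758] 4.890976563125555 0.14619338145901487
platetop [0.6428 0.1163] [0.5429 0.1066] [0.5929 0.1115] 5.496856845561928 0.10037801895346037
```

Call:
{"method": "arm_command", "body": {
  "increments": [
    [50, 8, -2.4, 0, 0, 0, 0.2],
    [50, 8, -2.4, 0, 0, 0, 0.2],
    [50, 8, -2.4, 0, 0, 0, 0],
    [50, 8, -2.4, 0, 0, 0, 0],
    [50, 8, -2.4, 0, 0, 0, 0],
    [50, 8, -2.2, 0, 0, 0, 0],
    [50, 8, -2.2, 0, 0, 0, 0]
  ]
}}

```text
time_s: 10.42
tool_pos: [0.5802, 0.046, 0.0173]
ee_rot: [[-0.087, 0.996, -0.0], [0.996, 0.087, 0.0], [0.0, -0.0, -1.0]]
contact_force: [0.3, -0.8, -0.7]
opening: 0.584
grasp_force: 0.7
```

Call:
{"method": "arm_command", "body": {
  "increments": [
    [50, 3, 0, 0, 0, 0, 0],
    [50, 3, 0, 0, 0, 0, 0],
    [50, 2, 0, 0, 0, 0, 0],
    [50, 2, 0, 0, 0, 0, 0]
  ]
}}

```text
time_s: 10.92
tool_pos: [0.5797, 0.0551, 0.0173]
ee_rot: [[-0.087, 0.996, 0.0], [0.996, 0.087, -0.0], [-0.0, 0.0, -1.0]]
contact_force: [-0.2, -1.6, -0.6]
opening: 0.587
grasp_force: 0.8
```

Call:
{"method": "arm_command", "body": {
  "increments": [
    [50, 1.5, 0, 0, 0, 0, 0],
    [50, 1.5, 0, 0, 0, 0, 0]
  ]
}}

```text
time_s: 11.18
tool_pos: [0.5795, 0.0562, 0.0172]
ee_rot: [[-0.086, 0.996, -0.0], [0.996, 0.086, -0.003], [-0.003, -0.0, -1.0]]
contact_force: [0.2, -5.2, 0.3]
opening: 0.586
grasp_force: 2.6
```

Call:
{"method": "arm_command", "body": {
  "increments": [
    [50, 1, 0, 0, 0, 0, 0],
    [50, 1, 0, 0, 0, 0, 0]
  ]
}}

```text
time_s: 11.42
tool_pos: [0.5795, 0.0565, 0.0173]
ee_rot: [[-0.086, 0.996, -0.0], [0.996, 0.086, -0.005], [-0.005, -0.001, -1.0]]
contact_force: [0.2, -7.8, 0.5]
opening: 0.585
grasp_force: 3.9
```

Call:
{"method": "arm_command", "body": {
  "increments": [
    [50, 1.5, 0, 0, 0, 0, 0],
    [50, 1.5, 0, 0, 0, 0, 0],
    [50, 0, 0, 0, 0, 0, 0]
  ]
}}

```text
time_s: 11.8
tool_pos: [0.5794, 0.0571, 0.0173]
ee_rot: [[-0.084, 0.996, -0.0], [0.996, 0.084, -0.008], [-0.008, -0.001, -1.0]]
contact_force: [-0.1, -9.5, 1.5]
opening: 0.586
grasp_force: 4.9
```

```bash
python3 - <<'E'
from h import *
t=snap('top');s=snap('scene');print(sensors.state()['tool_pos'],sensors.state()['contact_force'])
f=lambda d,x,y:cv2.resize(np.clip(d['img'][y:y+100,x:x+100,::-1]*1.5,0,255).astype(np.uint8),(400,400),interpolation=cv2.INTER_CUBIC)
cv2.imwrite('pics/c6.png',np.hstack([f(t,170,150),f(s,270,110)]))
E
```

```text
[0.57942177 0.05709767 0.01725175] [ 0.1981847  -9.86780861  0.9049861 ]
```

View pics/c6.png

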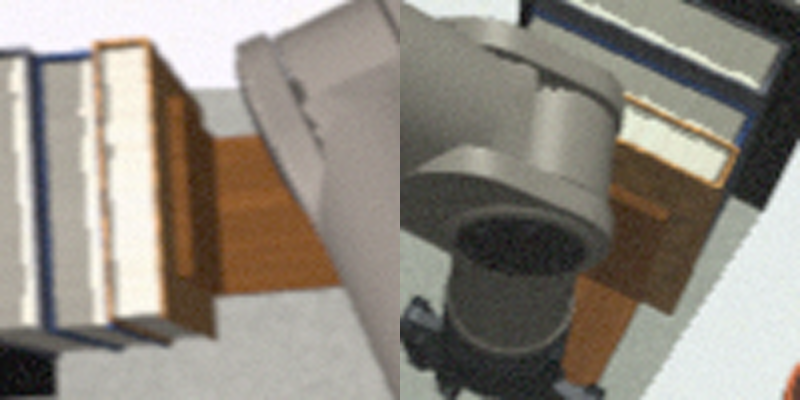

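The plate sits flush along book1's face. Backing off and rising.

Call:
{"method": "arm_command", "body": {
  "increments": [
    [50, -4, 0, 0, 0, 0, 0],
    [50, -10, 0, 0, 0, 0, 0],
    [50, -30, 0, 0, 0, 0, 0],
    [50, -40, 0, -10, 0, 0, 0],
    [50, -40, 0, -40, 0, 0, 0],
    [50, -40, 0, -60, 0, 0, 0],
    [50, -40, 0, -60, 0, 0, 0],
    [50, -40, -20, -30, 0, 0, 0]
  ]
}}

```text
time_s: 12.9
tool_pos: [0.5822, -0.1692, 0.2051]
ee_rot: [[-0.091, 0.996, 0.008], [0.996, 0.091, 0.002], [0.002, 0.008, -1.0]]
contact_force: [-0.1, -0.7, -0.8]
opening: 0.586
grasp_force: 0.0
```

Call:
{"method": "arm_command", "body": {
  "increments": [
    [50, -40, -40, 0, 0, 0, 0],
    [50, -40, -40, 0, 0, 0, 0],
    [50, -40, -40, 0, 0, 0, 0],
    [50, 0, 0, 0, 0, 0, 0],
    [50, 0, 0, 0, 0, 0, 0]
  ]
}}

```text
time_s: 13.52
tool_pos: [0.4712, -0.2996, 0.2016]
ee_rot: [[-0.088, 0.996, 0.002], [0.996, 0.088, 0.002], [0.002, 0.002, -1.0]]
contact_force: [1.1, 0.3, 0.6]
opening: 0.587
grasp_force: 0.0
```

```bash
python3 - <<'E'
from h import *
t=snap('top');s=snap('scene');print(sensors.state()['tool_pos'],sensors.state()['contact_force'])
f=lambda d,x,y:cv2.resize(np.clip(d['img'][y:y+100,x:x+100,::-1]*1.5,0,255).astype(np.uint8),(400,400),interpolation=cv2.INTER_CUBIC)
cv2.imwrite('pics/c7.png',np.hstack([f(t,170,150),f(s,270,110)]))
E
```

```text
[ 0.47196823 -0.29843083  0.20158541] [-0.21233251  0.22707575  0.13136338]
```

View pics/c7.png

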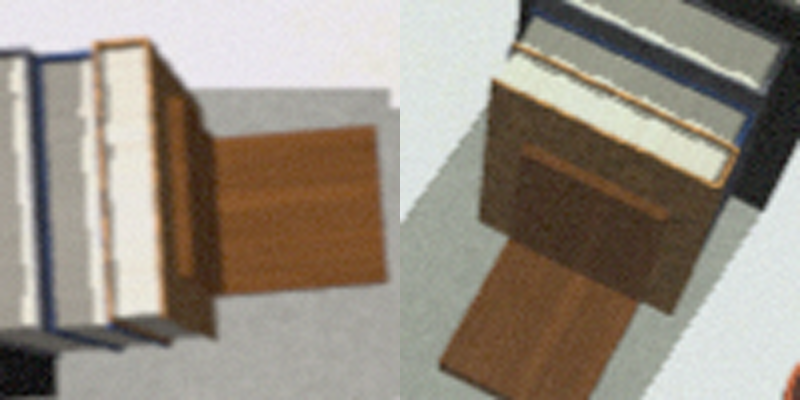

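The bookend stands against book1 and the arm is clear; foot end at crop (374,127)-(386,283). I'll check centring and squareness.

```bash
python3 - <<'E'
from h import *
np.set_printoptions(precision=4,suppress=True)
t=snap('top');s=snap('scene')
T=lambda x,y,z:pt(t,170+x/4-.4,150+y/4-.4,z)[:2]
S=lambda x,y,z:pt(s,270+x/4-.4,110+y/4-.4,z)[:2]
for n,a,b in(('footend',T(374,127,.016),T(386,283,.016)),('bookT top',T(150,42,.2),T(164,317,.2)),('plateT inner top',T(184,97,.146),T(192,278,.146)),
 ('plateS inner top',S(667,218,.146) if 0 else S(267,218,.146),S(122,154,.146)),('bookS bot',S(272,314,0),S(80,220,0))):
    print(n,a,b,(a+b)/2,np.degrees(np.arctan2(*(a-b)[::-1])),np.linalg.norm(a-b))
for n,(u,v),z in (('cup',(228,118),.08),('pw',(302,122),.03)):pass
E
```

```text
footend [0.6298 0.0729] [0.5309 0.0642] [0.5804 0.0686] 5.028105792595064 0.09932359158999768
bookT top [0.6414 0.1825] [0.4953 0.171 ] [0.5683 0.1768] 4.477770438251406 0.14659332340205802
plateT inner top [0.6226 0.1725] [0.5209 0.1654] [0.5717 0.1689] 3.971833081824888 0.101924132263836
plateS inner top [0.6235 0.1767] [0.5265 0.1646] [0.575  0.1707] 7.148304649689469 0.09775217943291942
bookS bot [0.6454 0.1858] [0.4975 0.1726] [0.5714 0.1792] 5.0857486328143295 0.14848764937720083
```

Foot end mid at (0.580, 0.0686) against a target of (0.581, 0.068), yaw about 5° for both bookend and book, centred to within 2 mm. The books are unmoved, so I'm handing in.

```bash
python3 -c "
from bench import workorder
print(workorder.close_job())"
```

```text
the job is handed in; nothing more can be done
None
```

The bookend was pushed upright and along the desk until its back met book1, square and centred to within about 2 mm; the books kept their place, the arm was clear, and the job was handed in at about 14 s, with no verdict returned.

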